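Open the bench pump and hold its sprung track arm back for re-tubing

TASK

A colleague is about to lay a new tube into the peristaltic pump on the bench and needs it held open. Fold the pump's framed cover up (it has a tab at the front) until it stands upright, then take the black knob of the sprung track arm and swing the arm away from the rollers, against its spring, fully to its stop. Finish while still holding the knob there (let go and the arm springs back), with the jar, dish, timer and marker round the pump left where they are.

Things in the scene. Friction and masses are not known exactly. Their poses are not given: they have to be found in the camera images.
- pump: White bench pump, 185 mm deep (x), 210 wide (y), fixed; origin under it, at table height; own -x is its front (display, dial), z up. Head plate 93 mm above the table, with a four-roller rotor, 68 mm diameter, top at 132 mm, axis at x +12, y -5 mm. Rear hump (x +55 to +95, 140 mm high) carries the cover's hinge; side cheeks at y +-97.5 are 139 mm high; the front is open.
- cover (a joint): Hinge of the cover, rad: 0 = closed, level over the head, 1.57 = upright, ends at 1.95; may start a little ajar. Stiff: it stays at any angle (about 2.5 N at the tab moves it). The cover is a grey frame with a clear pane, 206 mm wide, 6 mm thick, reaching 137 mm from the hinge axis, in the plane through that axis.
- cover_hinge (a point): Middle of the cover's hinge axis, at pump x +62, y 0, z +146 mm; the axis runs along pump y and does not move.
- cover_tab (a point): Grip point of the cover's tab, 163 mm from the hinge axis. The tab is a grey tongue 24 mm wide (along pump y), 8 mm thick, that stands out from the middle of the cover's free edge from 137 to 175 mm from the hinge axis. Pinched by its two sides it can turn between the fingers.
- stock_jar: Loose brown reagent jar with a black stopper, 72 mm diameter, 132 mm tall, left behind the pump; origin under it. To be left alone.
- pour_dish: Loose clear empty dish, 97 mm diameter, 18 mm tall, to the right in front; origin under it. To be left alone.
- timer: Loose cream round bench timer with a black knob, 64 mm diameter, 43 mm tall, left of the pump; origin under it. To be left alone.
- pen: Loose marker lying in front on the left, 132 mm long, 16 mm thick; origin under its middle. To be left alone.
- track_arm: Track arm: a level aluminium bar 14 mm wide, 122 mm long, its curved track facing the rollers; origin on its fixed upright pivot axis at pump x -45, y -60, z +97 mm (underside of the bar; the bar's top is at 107 mm). Its own +y runs along the bar to the knob; at rest its axes are parallel to the pump's.
- track_swing (a joint): Upright hinge of the track arm, rad: 0 = at rest, track against the rollers; grows to 0.6 at its stop (a rubber post) as the knob swings toward the pump's front, counter-clockwise seen from above. A spring pushes it back to 0 with about 4 N at the knob at the start, 8 N at the stop.
- track_knob (a point): Middle of the upright black knob on the arm's free end, 110 mm from the arm's axis: 15 mm diameter, from 107 to 138 mm above the table (this point at 122). At rest at pump x -45, y +50 mm; at the stop x -107, y +31 mm. With the cover up, fingers have over 25 mm free in front of and behind it.

How it is judged:
By the outcome, as a careful person would: the job done as asked, in the order asked, and still so for the second after the job is handed in, while the arm keeps its last pose, push and grip.
It also fails if it takes over 51 s, if anything falls off the work surface, if the arm or the gripper's body presses on something with over 40 N, if the wrist force passes 120 N, or if a joint passes its speed limit or range.

ROBOT

A 6-joint arm with a two-finger parallel gripper is mounted at the origin on a cart in front of the work surface, level with it; the furniture and walls round the work are solid. World frame = base frame: x ahead of the robot, y to its left, z up, the work surface at z = 0. Lengths are in m, angles in rad, forces in N, time in s.
With the tool pointing down it reaches from about 0.325 to 0.775 m from the base axis. Payload 5.5 kg.
Tool frame: the origin (TCP) lies between the finger pads, 19 mm behind the fingertips; this is the grasp point; z points along the fingers, y is the line along which they close (so a half turn about z gives the same grasp; the last joint's range is limited). The gripper opens to 85 mm and grips with 20 to 120 N. Pads are 22 mm wide; open, the fingers measure 114 mm over their backs; the gripper's body (76 mm by 85 mm) begins 54 mm behind the grasp point. The pads swing forward as they close: fully open they stand 13 mm farther back than shut.
Start: joints at [-1.281, 0.091, 1.231, -0, 1.82, -0.057], TCP at [0.204, -0.564, 0.25] pointing down, gripper open.
Joint ranges: [-2.87, 2.87], [-0.86, 2.18], [0.17, 2.46], [-1.51, 4.65], [0.06, 2.69], [-2.65, 2.65]. Speed limits (rad/s): [2.57, 2.57, 3.01, 3.14, 3.14, 3.14].

INTERFACE

Orientations are given as a unit quaternion [x, y, z, w].
In Python, from station import state, read_camera, get_calibration, finish_job gives the robot as it stands.
- The arm moves only by the tool servo_tool, never from a script. Its argument "steps" is text: rows parted by semicolons, each of 4 numbers parted by spaces: the shift along the tool's x, y, z in mm, then the turn about the tool's z in degrees. A call has 1 to 12 rows; each row shifts and turns the commanded pose from where the row before left it, along the tool's axes as they then stand; what a row does not reach is not made up. A row lasts 1/8 s, in which the tool goes at most 62.5 mm and 10.7 degrees, less where a joint would pass 70% of its speed; a pose out of reach is approached as far as the arm can. A call is refused whole if a number of a shift passes 62.5 or a number of a turn 10.7, either way. A call with a gripper value outside its range is refused whole. "claw" is the opening, from 0 (shut) to 1 (fully open), set as the call begins (left out, the last holds). The fingers move at their own pace and stop on an object; the grip force is fixed at half the most. Time passes only in rows, so rows that do not move let the fingers close. It gives the time, the measured TCP pose, the force, the opening and the grip force at its end, in the units of the state.
- state(): the state, without advancing time (a new reading comes with each control period).
- read_camera(name): name is "scene" or "top"; returns the picture (384x512x3 uint8, blue, green, red); there is no depth.
- get_calibration(name): a dict with "fx", "fy", "cx", "cy" (pixels), "T" (4x4, takes a point from camera to world coordinates). Camera axes: x right, y up, looking along -z (the intrinsics and any distortion apply to the point x, -y, -z); pixel columns grow to the right and rows downward; lengths in m; the calibration is good to about 2 mm. A picture is of the moment at which its call begins. get_calibration takes no time and is no camera call.
- finish_job(): hands the job in; it is judged then, once.
The state is a dict: "time_s": time; "q": joint angles; "joint_vel": joint speeds; "tau": joint torques, N m; "tcp_pos": TCP position; "tool_rot": TCP orientation; "wrist_force": force on the tool from outside, world axes, zero at the start; "ft_torque": the same for the moment, N m; "opening": finger opening in m; "gripper_force": force on a finger pad.
Only numpy, scipy, OpenCV 4.12 (cv2) and the standard library are available. Lean on these libraries where they do the work, as an engineer would, in place of code of your own. Each camera call takes 0.05 s, during which the arm holds its last target. There are 200 camera calls.

## Working session

There is one attempt and no reset: what is moved stays moved. The work goes in short steps, Python scripts to look and compute and a tool call to move; the robot and the scene stay as the last step left them, time stands still between calls to the robot, and variables do not carry over. Pictures are saved under pics/ and viewed, at most 10 in all, crops included, and the job is handed in when it is done.

Besides the shell and the picture viewer there is one more tool, called after ">>>" as name(argument=value, ...) on one line, values as JSON. servo_tool: Moves the arm, as the interface text tells. Its arguments: {"type":"object","properties":{"steps":{"type":"string"},"claw":{"type":"number"}},"required":["steps"]}

```bash
mkdir -p pics; ls
python3 - <<'E'
from station import *
import cv2
for n in("scene","top"):
    cv2.imwrite(f"pics/{n}0.png",read_camera(n)); c=get_calibration(n); print(n,{k:(v.tolist() if hasattr(v,'tolist') else v) for k,v in c.items()})
print(state())
E
```

```text
pics
scene {'fx': 424.82469891749133, 'fy': 424.82469891749133, 'cx': 260.57126324826373, 'cy': 193.6850557962673, 'T': [[-0.6885449375663287, 0.35603491945881943, -0.6317792376121047, -0.2456756819578508], [-0.7251676515880009, -0.3306494113633502, 0.6039891090536431, 0.775283588949893], [0.006143780767889207, 0.8740195094453108, 0.4858519847307965, 0.6858703881896036], [0.0, 0.0, 0.0, 1.0]]}
top {'fx': 445.8068294106674, 'fy': 445.8068294106674, 'cx': 249.42140663199342, 'cy': 193.79539851472646, 'T': [[-0.010396971998091356, 0.9805034168521022, -0.19622678847349848, 0.26516445900883506], [-0.9999386956014564, -0.01094224019915101, -0.0016948210175321446, 0.04297093480305918], [-0.00380893845162805, 0.19619713790159196, 0.9805570738448095, 1.4924515998042913], [0.0, 0.0, 0.0, 1.0]]}
{'time_s': 0.1, 'q': array([-1.28070690e+00,  9.18371890e-02,  1.23178373e+00, -1.97316654e-05,
        1.81978031e+00, -5.66847145e-02]), 'joint_vel': array([-9.27585738e-04, -1.03956165e-03, -3.05578669e-03,  2.22569918e-03,
        3.47277786e-04,  3.24146771e-05]), 'tau': array([ 2.92441000e-03, -4.60219252e+01, -4.19218040e+01,  7.53402537e-05,
        1.06256592e-02, -5.73717841e-06]), 'tcp_pos': array([ 0.20385931, -0.56407864,  0.24892148]), 'tool_rot': array([ 9.85006097e-01,  1.72517160e-01, -1.14791998e-04, -8.97024305e-04]), 'wrist_force': array([-1.10475085, -0.39462836,  0.36016035]), 'ft_torque': array([-0.0256681 , -0.02310374, -0.01670114]), 'gripper_force': 0.0, 'opening': 0.08508676384817315}
```

View pics/scene0.png

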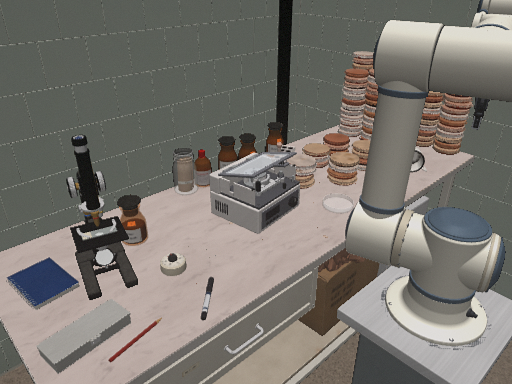

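View pics/top0.png

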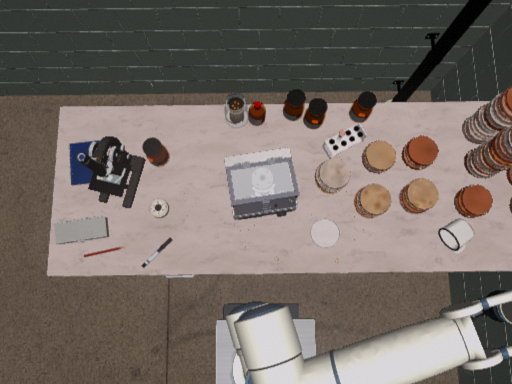

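The scene view shows the pump at about (255,190) with its cover ajar. In the top view it is at about (262,183), with its front toward the robot. I'll enlarge both.

Run:
```python
import cv2,numpy as np
a=cv2.imread("pics/scene0.png")[135:235,200:310]; b=cv2.imread("pics/top0.png")[142:225,217:307]
a=cv2.resize(a,(400*110//100,400),interpolation=2); b=cv2.resize(b,(int(90*4),int(83*4)),interpolation=2)
o=np.zeros((400,800,3),np.uint8); o[:,:440]=a; o[:332,440:800]=b
cv2.imwrite("pics/z0.png",o)
```

```text
(no output)
```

View pics/z0.png

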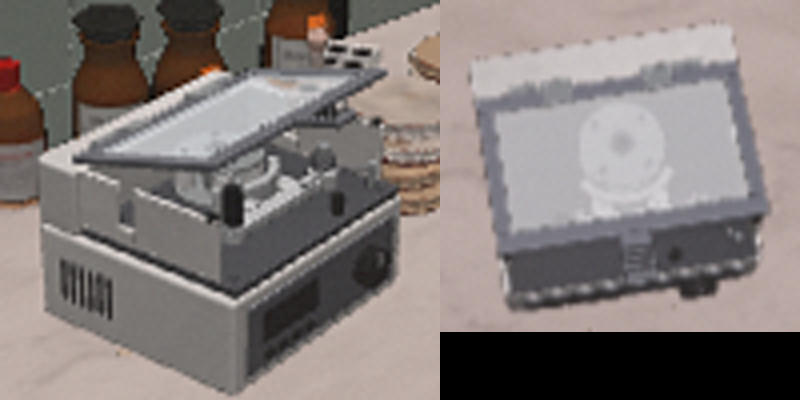

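The crop shows the cover ajar by roughly 20-25°. Its free edge runs from (254,176) to (296,153) in scene and from (232,204) to (299,195) in top. The tab tip is at about (287,164) in scene and (267,212) in top. The knob is at about (280,174) in scene and shows dark at (276,206) in top. I'll triangulate these.

```bash
cat > h.py <<'E'
import numpy as np
from station import *
def P(n):
    c=get_calibration(n);W=np.linalg.inv(np.array(c["T"]));
    K=np.array([[c["fx"],0,c["cx"]],[0,c["fy"],c["cy"]],[0,0,1]])
    return K@np.diag([1,-1,-1])@W[:3]
def proj(n,X):
    p=P(n)@np.r_[X,1];return p[:2]/p[2]
def tri(s,t):
    A=[]
    for n,u in(("scene",s),("top",t)):
        M=P(n);A+= [u[0]*M[2]-M[0],u[1]*M[2]-M[1]]
    v=np.linalg.svd(np.array(A))[2][-1];X=v[:3]/v[3]
    return X,np.r_[proj("scene",X)-s,proj("top",X)-t]
def plane(n,u,z):
    c=get_calibration(n);T=np.array(c["T"]);d=T[:3,:3]@[(u[0]-c["cx"])/c["fx"],-(u[1]-c["cy"])/c["fy"],-1]
    return T[:3,3]+d*(z-T[2,3])/d[2]
E
python3 - <<'E'
from h import *
np.set_printoptions(precision=4,suppress=True)
S=lambda x,y:(200+x/4-.4,135+y/4-.4); T=lambda x,y:(217+(x-440)/4-.4,142+y/4-.4)
p={}
for k,s,t in [("FL",(215,166),(499,250)),("FR",(385,72),(770,212)),("HL",(78,158),(478,100)),("HR",(225,72),(731,66)),("tab",(350,118),(640,280)),("knob",(322,155),(675,255))]:
    p[k],r=tri(S(*s),T(*t)); print(k,p[k],r)
for k,t in[("RL",(470,58)),("RR",(737,26))]: p[k]=plane("top",T(*t),.14);print(k,p[k])
for k,t in[("LL",(42,308)),("LF",(235,393)),("RF",(400,285))]: p[k]=plane("scene",S(*t),0);print(k,p[k])
for a,b in[("FR","FL"),("HR","HL"),("RR","RL"),("RF","LF"),("LF","LL")]:
    d=p[b]-p[a];print(a,b,np.linalg.norm(d),np.degrees(np.arctan2(d[1],d[0])))
E
```

```text
FL [0.4949 0.0978 0.1816] [-1.0104 -0.1782  0.5597  0.6036]
FR [ 0.5236 -0.1039  0.1797] [-0.0519 -0.0073  0.0301  0.0363]
HL [0.6196 0.1153 0.148 ] [-0.9371 -0.1904  0.5668  0.5538]
HR [ 0.6539 -0.0754  0.1448] [ 2.8733  0.4505 -1.8352 -1.9565]
tab [ 0.4699 -0.006   0.1919] [-0.6883 -0.103   0.3788  0.4473]
knob [ 0.5039 -0.0294  0.1419] [ 2.7133  0.3688 -1.5334 -1.7644]
RL [0.6577 0.1238 0.14  ]
RR [ 0.6815 -0.087   0.14  ]
LL [0.6697 0.115  0.    ]
LF [0.4839 0.0855 0.    ]
RF [ 0.5047 -0.1133  0.    ]
FR FL 0.2037795448877269 98.11557956278314
HR HL 0.1937010379268103 100.1959997719501
RR RL 0.21211508956298228 96.43732574367937
RF LF 0.19986134999745891 95.98072677671402
LF LL 0.18810463160378266 9.03917911737573
```

```bash
cat >> h.py <<'E'
def go(pos,yaw_deg):   # shifts in tool axes from the measured state; turn needed
    s=state();from scipy.spatial.transform import Rotation as R
    M=R.from_quat(s["tool_rot"]).as_matrix();y=np.degrees(np.arctan2(M[1,0],M[0,0]))
    return 1000*M.T@(np.array(pos)-s["tcp_pos"]),-(yaw_deg-y)
E
python3 - <<'E'
from h import *
np.set_printoptions(precision=4,suppress=True)
m={"FL":(-70.5,103),"FR":(-70.5,-103),"RL":(95,105),"RR":(95,-105),"LF":(-92.5,105),"LL":(92.5,105),"RF":(-92.5,-105)}
w={"FL":(.4949,.0978),"FR":(.5236,-.1039),"RL":(.6577,.1238),"RR":(.6815,-.087),"LF":(.4839,.0855),"LL":(.6697,.115),"RF":(.5047,-.1133)}
A=np.array([m[k] for k in m])/1e3;B=np.array([w[k] for k in m])
a=A-A.mean(0);b=B-B.mean(0)
th=np.arctan2((a[:,0]*b[:,1]-a[:,1]*b[:,0]).sum(),(a*b).sum())
R=np.array([[np.cos(th),-np.sin(th)],[np.sin(th),np.cos(th)]]);t=B.mean(0)-R@A.mean(0)
print("yaw",np.degrees(th),t);print(1e3*(B-A@R.T-t))
def pw(x,y,z):return np.r_[R@[x/1e3,y/1e3]+t,z/1e3]
for k,X in dict(hinge=pw(62,0,146),tab=pw(62-163*np.cos(.25),0,146+163*np.sin(.25)),tabtip=pw(62-175*np.cos(.25),0,146+175*np.sin(.25)),knob=pw(-45,50,122),knobtop=pw(-45,50,138),knobend=pw(-107,31,122),up=pw(62,0,309)).items():
    s,tt=proj("scene",X),proj("top",X);print(k,X,s,(s-[200,135]+.4)*4,(tt-[217,142]+.4)*4+[440,0])
print(go(pw(62-163*np.cos(.25),0,300),np.degrees(th)))
E
```

```text
yaw 7.038034110111452 [0.5817 0.0027]
[[ -4.2305   1.497 ]
 [ -0.7713   4.2448]
 [ -5.4384   5.2337]
 [ -7.3693   2.8513]
 [  6.8488 -10.0923]
 [  9.0428  -3.26  ]
 [  1.9179  -0.4746]]
hinge [0.6433 0.0103 0.146 ] [240.5339 161.452 ] [163.7357 107.4079] [614.5776  72.0683]
tab [ 0.4865 -0.009   0.1863] [282.7501 163.6311] [332.6004 116.1244] [644.9251 260.8464]
tabtip [ 0.475  -0.0105  0.1893] [286.1627 163.8072] [346.2508 116.829 ] [647.2872 275.5399]
knob [0.5309 0.0468 0.122 ] [257.0655 185.0341] [229.862  201.7363] [569.4987 219.4283]
knobtop [0.5309 0.0468 0.138 ] [257.0776 180.014 ] [229.9105 181.6558] [569.3997 215.4937]
knobend [0.4717 0.0204 0.122 ] [278.5271 189.3054] [315.7086 218.8216] [604.3515 293.9246]
up [0.6433 0.0103 0.309 ] [239.5715 109.1829] [ 159.886  -101.6686] [619.2854   8.1769]
(array([ 454.4672, -426.0326,  -50.271 ]), np.float64(12.830378656184754))
```

>>> servo_tool(steps="41 -39.2 -4.5 0;41 -39.2 -4.5 0;41 -39.2 -4.5 0;41 -39.2 -4.5 0;41 -39.2 -4.5 0;41 -39.2 -4.5 0;41 -39.2 -4.5 0;41 -39.2 -4.5 0;41 -39.2 -4.5 0;41 -39.2 -4.5 0;20 -20 -2 0;0 0 0 0", claw=0.6)

```text
time_s: 1.6
tcp_pos: [0.4686, -0.029, 0.2964]
tool_rot: [0.985, 0.174, -0.001, -0.0]
wrist_force: [-0.1, -0.9, -1.1]
opening: 0.0512
gripper_force: 0.0
```

Run:
```python
from h import *
import cv2
np.set_printoptions(precision=4,suppress=True)
g=cv2.imread("pics/top0.png").astype(int).mean(2).astype(int)
print(g[200:216,256:280])
for u in(264,266,268):print(plane("top",(u,208),.186))
for u in(209,211,213):print(plane("top",(266,u),.189))
print(go((.482,-.005,.3),7.5))
```

```text
[[124 126 126 132 125 114 116 124 119 115 117 120 120  97  81  77  74  74
   73  76  75  73  74  74]
 [101  96  91  96  91  87 110 125 124 122 122 125 124 112  78  74  75  75
   75  75  76  77  76  75]
 [ 82  78  78  76  76  80 105 121 122 121 121 121 120 103  73  75  78  77
   75  77  78  75  76  77]
 [ 79  79  78  79  76  80  93 107  97  93  88  89  86  83  72  78  78  77
   75  67  72  75  79  74]
 [ 78  79  78  79  80  78  83  98  93  93 104 103  90  79  82  79  79  76
   70  54  54  67  76  75]
 [ 79  79  83  80  81  77  74  93  86  78  84  87  84  79  91  79  76  74
   58  49  50  62  76  76]
 [ 78  79  78  78  81  76  71  94  94 105 103  87  79  83  96  79  79  75
   54  45  48  66  75  79]
 [ 79  79  78  82  77  79  78  93  80  82  86  84  81  94 109  74  76  79
   69  61  68  75  77  74]
 [ 79  80  78  80  80  79  83 110 107 106 104  92  80  86  93  67  74  76
   77  77  81  90  88  80]
 [ 81  78  80  79  78  77  81  95  89  88  97  89  95  95 109  84  82  73
   85 105 103 132 145 120]
 [ 78  79  79  77  77  78  82  76 107 108 114 112 117 114 123 113 138 110
   94 101 102 128 140 116]
 [ 79  82  89  83  77  91 103  83 116 119 115 113 103  99 104 114 150 125
   89  74  69  76  83  73]
 [ 98 109 131 142 112 100 102  90 113 112 122 117  87  65  67  75  94  84
   65  53  49  46  48  47]
 [ 96 103 131 153 127  95  76  67  73  74  84  79  62  53  52  56  58  60
   65  64  62  44  45  48]
 [ 69  70  82  95  87  65  50  53  54  56  60  62  64  75  95  95  97 123
  149 145 112  52  44  46]
 [ 46  47  50  50  50  48  63  78  95 101 121 143 145 146 153 152 155 164
  173 171 152  62  47  44]]
[0.4831 0.0024 0.186 ]
[ 0.483  -0.0035  0.186 ]
[ 0.483  -0.0095  0.186 ]
[ 0.4795 -0.0034  0.189 ]
[ 0.4736 -0.0033  0.189 ]
[ 0.4676 -0.0032  0.189 ]
(array([ 20.798 , -17.9883,  -3.6337]), np.float64(12.574219667065417))
```

>>> servo_tool(steps="20.8 -18 0 0;0 0 0 6.3;0 0 0 6.3;0 0 30 0;0 0 30 0;0 0 0 0;0 0 0 0")

```text
time_s: 2.48
tcp_pos: [0.4818, -0.0074, 0.2382]
tool_rot: [0.998, 0.063, 0.001, 0.0]
wrist_force: [-0.8, 0.1, 0.0]
opening: 0.0511
gripper_force: 0.0
```

Run:
```python
from h import *
import cv2
a=read_camera("scene")[120:220,210:320]; b=read_camera("top")[142:225,217:307]
o=np.zeros((400,800,3),np.uint8); o[:,:440]=cv2.resize(a,(440,400),interpolation=2); o[:332,440:]=cv2.resize(b,(360,332),interpolation=2)
cv2.imwrite("pics/z1.png",o);print(go((.482,-.005,.187),7.5))
```

```text
(array([-3.38006866e-02, -2.11427129e+00,  5.18097548e+01]), np.float64(-0.256848977457774))
```

View pics/z1.png

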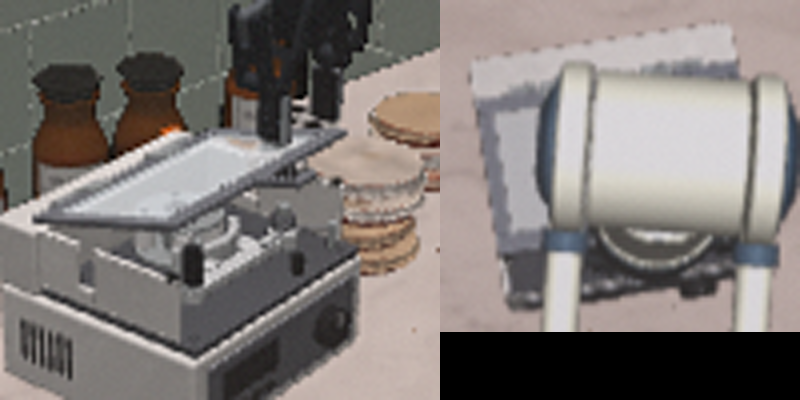

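The gripper stands above the tab at about scene (280,150), with the cover still ajar and clear below it. Next I descend and close.

>>> servo_tool(steps="0 -2.2 20 0;0 0 16 0;0 0 15 0;0 0 0 0;0 0 0 0")

```text
time_s: 3.2
tcp_pos: [0.4816, -0.0045, 0.1865]
tool_rot: [0.998, 0.063, 0.0, 0.0]
wrist_force: [-1.1, -0.4, 1.0]
opening: 0.0512
gripper_force: 0.0
```

>>> servo_tool(steps="0 0 0 0;0 0 0 0;0 0 0 0;0 0 0 0", claw=0.15)

```text
time_s: 3.7
tcp_pos: [0.4817, -0.0054, 0.1865]
tool_rot: [0.998, 0.063, 0.0, 0.001]
wrist_force: [-0.2, -5.8, 0.9]
opening: 0.0228
gripper_force: 58.7
```

>>> servo_tool(steps="2.5 0 -8.6 0;2.9 0 -8.5 0;3.4 0 -8.3 0;3.9 0 -8.1 0;4.3 0 -7.9 0;4.7 0 -7.6 0")

```text
time_s: 4.45
tcp_pos: [0.5025, -0.0024, 0.2338]
tool_rot: [0.998, 0.063, -0.002, 0.0]
wrist_force: [0.4, -4.9, -6.2]
opening: 0.0227
gripper_force: 59.2
```

>>> servo_tool(steps="5.1 0 -7.4 0;5.5 0 -7.1 0;5.9 0 -6.7 0;6.3 0 -6.4 0;6.6 0 -6.1 0;6.9 0 -5.7 0")

```text
time_s: 5.2
tcp_pos: [0.5394, 0.003, 0.2743]
tool_rot: [0.998, 0.063, -0.0, -0.0]
wrist_force: [0.1, -4.1, -8.0]
opening: 0.0228
gripper_force: 59.1
```

>>> servo_tool(steps="7.2 0 -5.3 0;7.5 0 -4.9 0;7.8 0 -4.5 0;8 0 -4 0;8.2 0 -3.6 0;8.4 0 -3.1 0")

```text
time_s: 5.95
tcp_pos: [0.586, 0.0095, 0.3001]
tool_rot: [0.998, 0.064, -0.0, -0.001]
wrist_force: [-3.4, 1.9, -7.2]
opening: 0.0228
gripper_force: 59.2
```

>>> servo_tool(steps="8.6 0 -2.7 0;8.7 0 -2.2 0;8.8 0 -1.7 0;8.9 0 -1.2 0;9 0 -0.7 0;9 0 -0.2 0;0 0 0 0;0 0 0 0;0 0 0 0")

```text
time_s: 7.08
tcp_pos: [0.639, 0.0171, 0.3094]
tool_rot: [0.998, 0.064, 0.001, -0.001]
wrist_force: [-1.3, 6.0, -4.7]
opening: 0.0225
gripper_force: 59.0
```

Run:
```python
from h import *
import cv2
a=read_camera("scene")[75:235,200:320]
cv2.imwrite("pics/z2.png",cv2.resize(a,(450,600),interpolation=2))
```

```text
(no output)
```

View pics/z2.png

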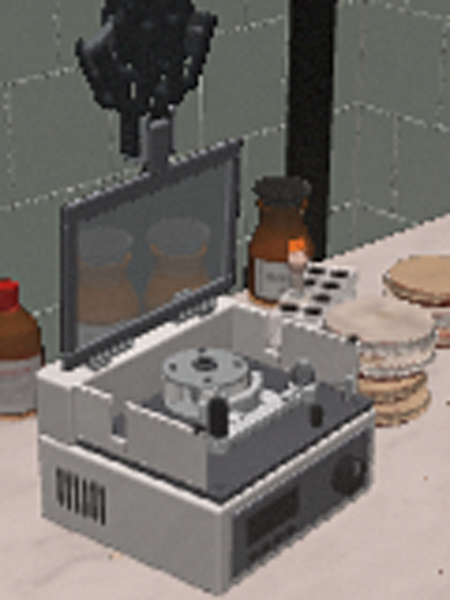

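The cover now stands upright with the tab on top, and the knob is free at about scene (258,186). I'll release, retreat sideways and measure the knob in both views.

>>> servo_tool(steps="0 0 0 0;0 0 0 0;0 0 0 0;0 0 -25 0;0 0 -25 0;0 0 -25 0;0 0 0 0", claw=0.6)

```text
time_s: 8.0
tcp_pos: [0.6386, 0.0152, 0.3866]
tool_rot: [0.998, 0.063, 0.003, 0.0]
wrist_force: [-0.5, 0.6, -0.2]
opening: 0.0511
gripper_force: 0.0
```

>>> servo_tool(steps="-40 35 0 0;-40 35 0 0;-40 35 0 0;-40 35 0 0;-40 35 0 0;-40 35 0 0;-20 40 0 0;0 40 0 0;0 0 0 0")

```text
time_s: 9.12
tcp_pos: [0.4166, -0.3073, 0.3807]
tool_rot: [0.998, 0.062, -0.001, -0.001]
wrist_force: [0.5, -0.3, -0.5]
opening: 0.051
gripper_force: 0.0
```

Run:
```python
from h import *
import cv2
S=read_camera("scene");T=read_camera("top");cv2.imwrite("pics/s3.png",S);cv2.imwrite("pics/t3.png",T)
a=S[100:235,205:310]; b=T[142:225,217:307]
o=np.zeros((540,800,3),np.uint8); o[:,:420]=cv2.resize(a,(420,540),interpolation=2); o[:332,440:]=cv2.resize(b,(360,332),interpolation=2)
cv2.imwrite("pics/z3.png",o)
```

```text
(no output)
```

View pics/z3.png

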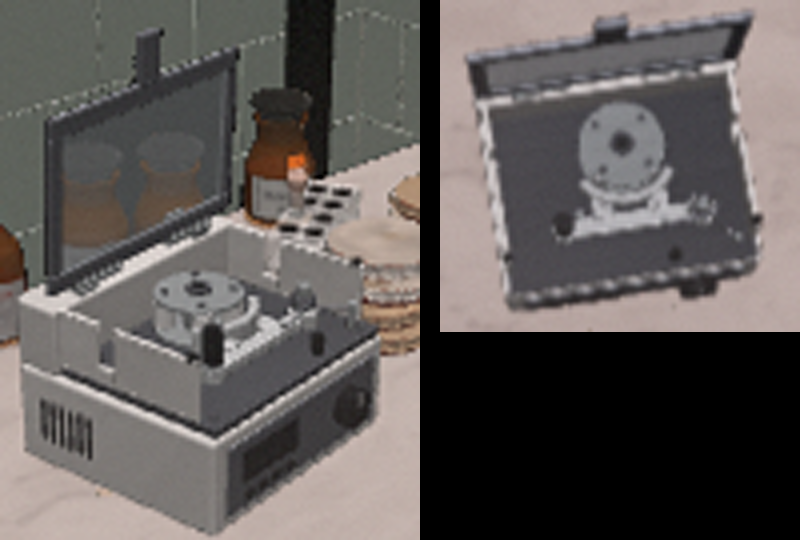

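The crop shows the cover standing upright unaided. The knob is at scene (258,186) and top (248,198), and the rotor hub at scene (255,172) and top (262,178).

Run:
```python
from h import *
import cv2
np.set_printoptions(precision=4,suppress=True)
S=cv2.imread("pics/s3.png").max(2).astype(int);T=cv2.imread("pics/t3.png").max(2).astype(int)
print(T[193:203,242:256]);print(S[178:194,252:266])
def cen(I,x0,x1,y0,y1,th):
    m=np.clip(th-I[y0:y1,x0:x1],0,None)>0;r,c=np.nonzero(m);return np.array([c.mean()+x0,r.mean()+y0]),len(r),r.min()+y0,r.max()+y0
t=cen(T,245,252,193,203,62);s=cen(S,254,263,179,194,62);print(t,s)
print("mid",tri(s[0],t[0]),"top",tri((s[0][0],s[2]+1.),t[0]))
print(plane("top",t[0],.136),plane("scene",s[0],.122))
c=lambda x,y:(205+x/4-.4,100+y/4-.4);d=lambda x,y:(217+(x-440)/4-.4,142+y/4-.4)
r=tri(c(202,290),d(622,143));print("rotor",r, plane("top",d(622,143),.132),plane("scene",c(202,290),.132))
print("tabtip",tri(c(148,33),d(612,18)))
th=np.radians(8.2);R=np.array([[np.cos(th),-np.sin(th)],[np.sin(th),np.cos(th)]])
o=np.array([.639,.0183])-R@[.062,0];print("o",o,"knob",o+R@[-.045,.05],"end",o+R@[-.107,.031],"rot",o+R@[.012,-.005])
print(go((.526,.052,.25),98))
```

```text
[[ 77  75  75  77  80  76  78  75  75  78  75  73  92 167]
 [ 78  76  75  76  75  75  74  75  79 105 108  76  82 141]
 [ 75  79  76  74  62  59  61  70  90 130 133  80  90 134]
 [ 75  75  76  62  53  52  53  56  79 122 154 149 157 140]
 [ 76  75  74  59  54  51  54  58  98 164 179 179 186 171]
 [ 76  74  80  83  54  53  55  55 107 182 185 183 185 183]
 [ 77  77  84 109  53  47  49  57 124 179 182 179 179 178]
 [ 79  76  79  88  71  48  47  80 156 182 168 156 135 117]
 [ 78  79  78  77 120  96  94 135 122 122 113 104  90  76]
 [ 76  76  75  75  97  87 100 111  83  79  77  80  78  74]]
[[ 98 130 128 126 122 157 108 108 115 128 135 142 135 118]
 [ 89 108 155 167 166 127 119 142 129 133 138 136 154 179]
 [ 87 122 145 147 149 111 108 153 124 145 159 182 185 174]
 [ 85 142 152 132  71  54  55  70 108 186 189 159 140 116]
 [112 170 175 101  38  35  36  34  89 144 128 112 109  99]
 [135 130 131  74  33  35  33  32  49 112 105 105 107 102]
 [139 117 116  71  31  34  30  32  39 106 139 123 105  94]
 [150 110 118  70  33  31  32  32  50 181 196 178 158 139]
 [118 109 120  72  33  38  33  28  50
[... 442 characters left out ...]
([247.381 , 197.4762]), 21, np.int64(195), np.int64(200)) (array([257.86, 186.24]), 50, np.int64(181), np.int64(191))
mid (array([0.5264, 0.0506, 0.1216]), array([-0.6946, -0.1179,  0.3885,  0.4258])) top (array([0.5244, 0.0512, 0.1359]), array([-0.3327, -0.0561,  0.1871,  0.2045]))
[0.5251 0.0518 0.136 ] [0.5241 0.0501 0.122 ]
rotor (array([0.589 , 0.0036, 0.1279]), array([-0.7426, -0.1294,  0.4398,  0.4749])) [0.5895 0.005  0.132 ] [0.5807 0.0082 0.132 ]
tabtip (array([0.6325, 0.0144, 0.3167]), array([-0.6711, -0.1306,  0.4484,  0.4498]))
o [0.5776 0.0095] knob [0.526  0.0525] end [0.4673 0.0249] rot [0.5902 0.0062]
(array([ 153.2948, -340.3294,  132.5197]), np.float64(-90.77252698975151))
```

>>> servo_tool(steps="21.9 -48.5 0 0;21.9 -48.5 0 0;21.9 -48.5 0 0;21.9 -48.5 0 0;21.9 -48.5 0 0;21.9 -48.5 0 0;21.9 -48.5 0 0;0 0 0 0", claw=0.4)

```text
time_s: 10.22
tcp_pos: [0.5259, 0.0555, 0.3827]
tool_rot: [0.998, 0.067, -0.0, -0.0]
wrist_force: [0.6, -0.6, -0.6]
opening: 0.0339
gripper_force: 0.0
```

>>> servo_tool(steps="0 0 14 -10.1;0 0 14 -10.1;0 0 14 -10.1;0 0 14 -10.1;0 0 14 -10.1;0 0 14 -10.1;0 0 14 -10.1;0 0 14 -10.1;0 0 14 -10.1;0 0 0 0;0 0 0 0")

```text
time_s: 11.6
tcp_pos: [0.526, 0.0511, 0.2583]
tool_rot: [0.656, 0.755, 0.0, 0.0]
wrist_force: [0.6, 0.3, 0.5]
opening: 0.0343
gripper_force: 0.0
```

Run:
```python
from h import *
print(go((.5255,.0515,.2),98.3),go((.5255,.0515,.129),98.3))
```

```text
(array([ 0.49040084, -0.50721024, 58.31884098]), np.float64(-0.32029914612348875)) (array([  0.5039822 ,  -0.58405217, 129.3187981 ]), np.float64(-0.32029914612348875))
```

>>> servo_tool(steps="0.5 -0.5 30 0;0 0 30 0;0 0 20 0;0 0 0 0", claw=0.36)

```text
time_s: 12.1
tcp_pos: [0.525, 0.0515, 0.1763]
tool_rot: [0.655, 0.755, -0.001, -0.001]
wrist_force: [0.8, 0.3, 0.6]
opening: 0.0307
gripper_force: 0.0
```

>>> servo_tool(steps="0 0 12 0;0 0 12 0;0 0 12 0;0 0 12 0;0 0 0 0;0 0 0 0")

```text
time_s: 12.85
tcp_pos: [0.5258, 0.0516, 0.1298]
tool_rot: [0.655, 0.756, 0.0, 0.0]
wrist_force: [0.2, 0.4, 0.2]
opening: 0.0308
gripper_force: 0.0
```

Run:
```python
from h import *
import cv2
a=read_camera("scene")[90:240,200:320]
cv2.imwrite("pics/z4.png",cv2.resize(a,(480,600),interpolation=2))
print(go((.5255,.0515,.129),98.3),state()["wrist_force"])
```

```text
(array([ 0.0062455 , -0.40557287,  1.05536323]), np.float64(-0.13130350581137407)) [0.25433663 0.61575216 0.31511102]
```

View pics/z4.png

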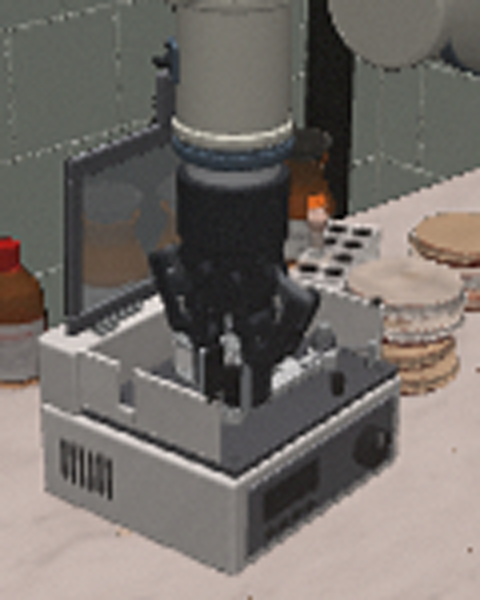

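The fingers straddle the knob at about scene (257,186), with no contact force. I'll close them.

>>> servo_tool(steps="0 0 0 0;0 0 0 0;0 0 0 0;0 0 0 0", claw=0)

```text
time_s: 13.4
tcp_pos: [0.5259, 0.0516, 0.1303]
tool_rot: [0.655, 0.756, 0.0, 0.0]
wrist_force: [-0.1, 0.2, 4.4]
opening: 0.013
gripper_force: 58.5
```

>>> servo_tool(steps="-0.1 -5.5 0 -2.9;-0.1 -5.5 0 -2.9;-0.2 -5.5 0 -2.9;-0.1 -5.5 0 -2.9;-0.1 -5.5 0 -2.9;-0.2 -5.5 0 -2.9")

```text
time_s: 14.15
tcp_pos: [0.4952, 0.0424, 0.1303]
tool_rot: [0.532, 0.846, 0.001, 0.001]
wrist_force: [4.3, 2.3, 2.6]
opening: 0.0131
gripper_force: 58.4
```

>>> servo_tool(steps="-0.1 -5.5 0 -2.9;-0.1 -5.5 0 -2.9;-0.2 -5.5 0 -2.9;-0.1 -5.5 0 -2.9;-0.1 -5.5 0 -2.8;0 0 0 0;0 0 0 0")

```text
time_s: 15.02
tcp_pos: [0.4722, 0.028, 0.1303]
tool_rot: [0.423, 0.906, 0.002, 0.001]
wrist_force: [4.5, 4.5, 3.5]
opening: 0.0131
gripper_force: 58.5
```

>>> servo_tool(steps="-0.1 -3 0 -1.5;-0.1 -2.5 0 -1.3;0 0 0 0;0 0 0 0")

```text
time_s: 15.52
tcp_pos: [0.4682, 0.0246, 0.1303]
tool_rot: [0.4, 0.916, 0.002, 0.001]
wrist_force: [4.4, 5.4, 3.5]
opening: 0.0131
gripper_force: 58.5
```

>>> servo_tool(steps="0 -1.5 0 0;0 0 0 0;0 0 0 0")

```text
time_s: 15.9
tcp_pos: [0.4672, 0.0237, 0.1303]
tool_rot: [0.4, 0.916, 0.002, 0.001]
wrist_force: [4.1, 5.3, 3.2]
opening: 0.0133
gripper_force: 58.5
```

>>> servo_tool(steps="0 -2 0 0;0 0 0 0;0 0 0 0")

```text
time_s: 16.27
tcp_pos: [0.4668, 0.0233, 0.1303]
tool_rot: [0.4, 0.917, 0.003, 0.002]
wrist_force: [9.2, 9.2, 0.5]
opening: 0.0132
gripper_force: 58.5
```

>>> servo_tool(steps="0 -1 0 0;0 0 0 0;0 0 0 0;0 0 0 0")

```text
time_s: 16.77
tcp_pos: [0.4666, 0.0232, 0.1303]
tool_rot: [0.4, 0.917, 0.004, 0.003]
wrist_force: [13.3, 11.1, -0.1]
opening: 0.0126
gripper_force: 58.6
```

Run:
```python
from h import *
import cv2
a=read_camera("scene")[90:240,200:320]; b=read_camera("top")[130:230,210:310]
o=np.zeros((600,800,3),np.uint8);o[:,:480]=cv2.resize(a,(480,600),interpolation=2);o[:320,480:]=cv2.resize(b,(320,320),interpolation=2)
cv2.imwrite("pics/z5.png",o)
```

```text
(no output)
```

View pics/z5.png

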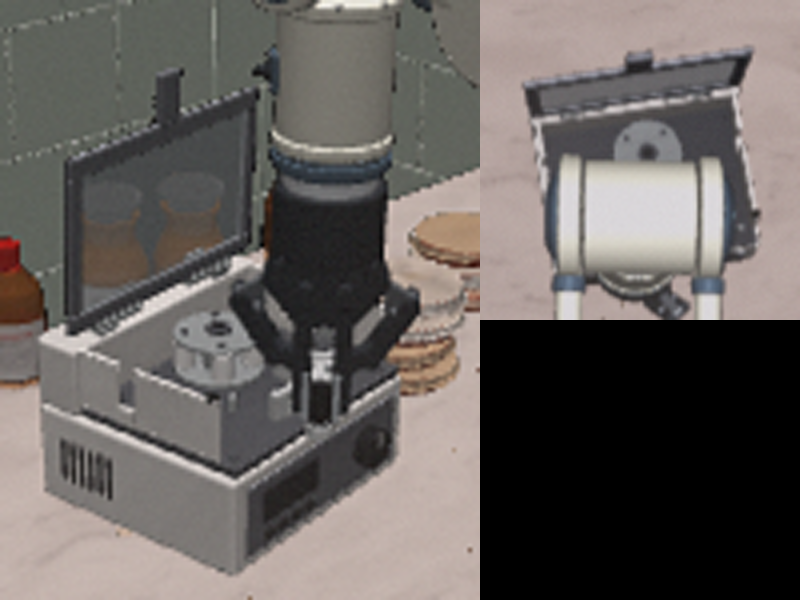

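The knob is held between the fingers at about scene (279,190), where the stop position was predicted, and the cover is still upright. I'll hand in.

```bash
python3 -c "from station import *;print(finish_job())"
```

```text
the job is handed in; nothing more can be done
None
```

The job is handed in: the pump cover stands upright, the gripper is holding the knob with the track arm pressed against its stop (about 17 N), and the jar, dish, timer and marker were not touched.

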